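# Sweep the stray caps off the lab bench into the tray

### The arm

A 6-joint arm with a two-finger parallel gripper is mounted at the origin on the work surface. World frame = base frame: x ahead of the robot, y to its left, z up, the work surface at z = 0. Lengths are in m, angles in degrees, forces in N, time in s.
With the tool pointing down it reaches from about 0.3 to 0.85 m from the base axis. Payload 4.2 kg.
Tool frame: the origin (TCP) lies on the centre line of the jaws, within the pads' length; the fingertips stand 17 mm ahead of it and the grasp point (between the pads) lies 2 mm behind it (ctrl.tcp_to_tips is the distance from the TCP to the fingertips, in m); z points along the fingers, y is the line along which they close (so a half turn about z gives the same grasp; the last joint's range is limited). The gripper opens to 91 mm and grips with 3 to 60 N. Pads are 32 mm wide; open, the fingers measure 118 mm over their backs; the gripper's body (76 mm by 178 mm) begins 60 mm behind the grasp point.
Start: joints at [-68.984, 18.312, 89.639, -0, 72.044, -1.146], TCP at [0.217, -0.533, 0.231] pointing down, gripper open.
Joint ranges: [-177.97, 177.97], [-48.28, 115.42], [12.27, 149.76], [-77.06, 257.06], [2.81, 150.46], [-146.56, 146.56]. Speed limits (degrees/s): [147.25, 147.25, 180, 180, 180, 180].

### API

Orientations are given as [roll, pitch, yaw] about the fixed x, y, z axes, in that order (R = Rz(yaw) Ry(pitch) Rx(roll)).
In Python, from rig import ctrl gives the robot as it stands. The module is installed in compiled form; this text tells all that it offers.
- The arm moves only by the tool jog_arm, never from a script. Its argument "steps" is a list of rows, each a list of 3 entries, a list of its own where there are three numbers: the opening, from 0 (shut) to 1 (fully open), then the shift along the world's x, y, z scaled (see below), then the turn about the world's z scaled (see below). A call has 1 to 8 rows; each row shifts and turns the commanded pose from where the row before left it; what a row does not reach is not made up. The controller multiplies each number of a shift by 50 mm and each number of a turn by 0.12 rad. A row lasts 1/10 s, in which the tool goes at most 50 mm and 8.59 degrees, less where a joint would pass 70% of its speed; a pose out of reach is approached as far as the arm can. A call with a number of a shift or a turn outside -1 to 1 is refused whole. A call with a gripper value outside its range is refused whole. The fingers move at their own pace and stop on an object; "grip_force" is the grip in N (left out, the last holds). Time passes only in rows, so rows that do not move let the fingers close. It gives the time, the measured TCP pose, the force, the opening and the grip force at its end, in the units of the state.
- ctrl.get_state(): the state, without advancing time (a new reading comes with each control period).
- ctrl.snapshot(name): name is "side" or "top" or "wrist"; returns a dict with "image" (400x640x3 uint8, red, green, blue), "range_z" (400x640 float32, m along the optical axis (not along the pixel's ray), 0 where there is no reading), "camera_matrix" (3x3 intrinsics, pixels), "pose" (4x4, takes a point from camera to world coordinates). Camera axes: x right, y down, z forward; pixel columns grow to the right and rows downward; lengths in m; the calibration is good to about 2 mm. A picture is of the moment at which its call begins.
- ctrl.finish_job(): hands the job in; it is judged then, once.
The state is a dict: "time_s": time; "q": joint angles; "joint_vel": joint speeds; "tau": joint torques, N m; "position": TCP position; "ee_rot": TCP orientation; "force": force on the tool from outside, world axes, zero at the start; "wrist_torque": the same for the moment, N m; "finger_gap": opening from 0.0 (shut) to 1.0 (fully open); "finger_force": force on a finger pad.
Only numpy, scipy, OpenCV 4.12 (cv2) and the standard library are available. Lean on these libraries where they do the work, as an engineer would, in place of code of your own. Each camera call takes 0.05 s, during which the arm holds its last target. There are 200 camera calls.

### The job

Clear the stray screw caps from the bench: with the fingertips, sweep all three loose white caps along the surface and through the open side of the steel tray until each lies wholly inside it, between its side walls. Only push them, never lift them, and leave everything else on the bench standing where it is.

Things in the scene. Friction and masses are not known exactly. Their poses are not given: they have to be found in the camera images.
- cap1_center (a point): loose white plastic screw cap with a ribbed edge lying flat on the black bench: a plain disc 32 mm across, 16 mm high, about 20 g, slides on its flat side when pushed. This point is its centre, 8 mm above its underside. The three caps are alike
- cap2_center (a point): loose white plastic screw cap with a ribbed edge lying flat on the black bench: a plain disc 32 mm across, 16 mm high, about 20 g, slides on its flat side when pushed. This point is its centre, 8 mm above its underside. The three caps are alike
- cap3_center (a point): loose white plastic screw cap with a ribbed edge lying flat on the black bench: a plain disc 32 mm across, 16 mm high, about 20 g, slides on its flat side when pushed. This point is its centre, 8 mm above its underside. The three caps are alike
- tray: steel tray fixed to the bench, like a square dustpan: 200 mm wide (x), 140 deep (y), walls 30 high, 4 thick on three sides, open on its +y side. Origin: middle of underside, on the bench. Inner faces: back wall y = -66 mm, side walls x = +-96 mm; side walls end at y = +65 mm. Floor 2 mm above the bench; a shallow ramp at the mouth rises from the bench at y = +85 mm to the floor at y = +55 mm
- vial_center (a point): bystander: small amber glass vial with metal cap, 28 mm across, 42 mm high, standing among the caps; point half-way up, z along its axis
- weight_center (a point): bystander: brass balance weight with a knob on top, 34 mm across, 46 mm high, 200 g, standing among the caps; point half-way up, z along its axis
- stopper_center (a point): bystander: cork stopper, wide end up, 36 mm across at the top, 28 mm at the foot, 34 mm high, standing among the caps; point half-way up, z along its axis
- bottle: bystander: amber reagent bottle, 60 mm across, 130 mm high, on the left of the bench; origin at the middle of its underside
- beaker: bystander: glass beaker, 68 mm across, 85 mm high, on the left of the bench; origin at the middle of its underside
- dish: bystander: white ceramic dish, 90 mm across, 30 mm high, on the left of the bench; origin at the middle of its underside
- spatula: bystander: flat steel lab spatula, lying, 5 mm thick; origin under the middle of its 170 x 8 mm handle, x along the handle; an 18 mm wide blade reaches 110 mm out on +x. Lies beyond the caps

How it is judged (in metres and radians):
At the end, for the whole second after the job is handed in: All three caps are at rest inside the tray, each whole cap behind the front ends of the side walls (its centre less than 52 mm from the tray's origin towards the mouth) and not on top of a wall; no bystander has moved more than 20 mm or tipped more than 0.3 rad (x of cap1_center in the frame of tray between -0.083 and 0.083 m and y of cap1_center in the frame of tray between -0.07 and 0.052 m and z of each of cap1_center, cap2_center, cap3_center in the frame of tray below 0.03 m and x of cap2_center in the frame of tray between -0.083 and 0.083 m and y of cap2_center in the frame of tray between -0.07 and 0.052 m and x of cap3_center in the frame of tray between -0.083 and 0.083 m and y of cap3_center in the frame of tray between -0.07 and 0.052 m and linear speed of each of cap1, cap2, cap3 below 0.02 m/s and distance of each of vial_center, weight_center, stopper_center, bottle, beaker, spatula, dish from where it was at the start of the episode below 0.02 m and angle between each of vial_center, weight_center, stopper_center, bottle, beaker, spatula, dish's own z axis and vertical below 0.3 rad); the robot touches nothing.
It fails at once if a cap is lifted off the surface (height (world z) of any of cap1_center, cap2_center, cap3_center above 0.032 m).
It fails at once if a bystander is shoved more than 20 mm (distance of any of vial_center, weight_center, stopper_center, bottle, beaker, spatula, dish from where it was at the start of the episode above 0.02 m).
It fails at once if a bystander is tipped (angle between any of vial_center, weight_center, stopper_center, bottle, beaker, spatula, dish's own z axis and vertical above 0.3 rad).
It also fails if it takes over 72 s, if anything falls off the work surface, if the arm or the gripper's body presses on something with over 40 N, if the wrist force passes 120 N, or if a joint passes its speed limit or range.

## Working session

There is one attempt and no reset: what is moved stays moved. The work goes in short steps, Python scripts to look and compute and a tool call to move; the robot and the scene stay as the last step left them, time stands still between calls to the robot, and variables do not carry over. Pictures are saved under pics/ and viewed, at most 10 in all, crops included, and the job is handed in when it is done.

Besides the shell and the picture viewer there is one more tool, called as name(argument=value, ...) on one line, values as JSON. jog_arm: Moves the arm, as the interface text tells. Its arguments: {"type":"object","properties":{"steps":{"type":"array"},"grip_force":{"type":"number"}},"required":["steps"]}

```bash
mkdir -p pics; cat > h.py <<'E'
import numpy as np, cv2
from rig import ctrl
def pts(s):
    z=s["range_z"]; K=s["camera_matrix"]; T=s["pose"]
    v,u=np.mgrid[:z.shape[0],:z.shape[1]]
    p=np.stack([(u-K[0,2])/K[0,0]*z,(v-K[1,2])/K[1,1]*z,z],-1)
    return p@T[:3,:3].T+T[:3,3]
def save(s,n): cv2.imwrite("pics/"+n+".png",s["image"][:,:,::-1])
E
python3 - <<'E'
from h import *
st=ctrl.get_state(); print(st["position"],st["ee_rot"],st["time_s"])
s=ctrl.snapshot("top"); save(s,"top0"); P=pts(s)
print(s["pose"].round(3),s["camera_matrix"])
z=P[:,:,2]
print([P[r,c].round(3).tolist() for r in (50,200,350) for c in (100,320,540)])
m=((z>0.007)&(z<0.2)&(s["range_z"]>0)).astype(np.uint8)
n,l,stt,c=cv2.connectedComponentsWithStats(m)
for i in range(1,n):
    if stt[i,4]>30:
        q=P[l==i]; print(stt[i].tolist(),c[i].round(),q.min(0).round(3),q.max(0).round(3),s["image"][l==i].mean(0).round())
E
```

```text
[ 0.21671711 -0.53207931  0.23009918] [-1.79896278e+02 -9.88017965e-04  2.21614505e+01] 0.0
[[-0.018 -0.994  0.11   0.383]
 [-1.     0.019  0.007  0.078]
 [-0.009 -0.11  -0.994  1.403]
 [ 0.     0.     0.     1.   ]] [[485.03545916   0.         327.20608502]
 [  0.         485.03545916 195.59701263]
 [  0.           0.           1.        ]]
[[1.32, 1.132, -0.746], [1.299, 0.114, -0.749], [1.282, -0.903, -0.762], [0.538, 0.749, 0.005], [0.527, 0.109, -0.002], [0.514, -0.524, 0.009], [0.113, 0.736, 0.002], [0.104, 0.116, 0.005], [0.093, -0.499, 0.002]]
[484, 56, 70, 68, 4138] [518.  90.] [ 0.742 -0.583  0.007] [ 0.93  -0.381  0.095] [212. 212. 208.]
[412, 65, 46, 37, 1545] [435.  82.] [ 0.814 -0.289  0.007] [ 0.901 -0.169  0.08 ] [157. 173. 193.]
[365, 66, 44, 36, 1492] [386.  83.] [ 0.815 -0.153  0.007] [ 0.901 -0.029  0.078] [207. 208. 206.]
[241, 68, 91, 37, 3047] [286.  85.] [0.812 0.071 0.007] [0.906 0.331 0.092] [178. 176. 174.]
[76, 128, 104, 85, 1679] [123. 170.] [0.504 0.514 0.007] [0.748 0.815 0.053] [ 30.  76. 139.]
[206, 139, 31, 31, 639] [221. 154.] [0.618 0.347 0.007] [0
[... 952 characters left out ...]
0.173 0.023] [238. 237. 237.]
[353, 222, 10, 10, 81] [358. 226.] [ 0.434 -0.01   0.008] [0.459 0.016 0.048] [221. 213. 209.]
[428, 232, 32, 6, 50] [443. 234.] [ 0.413 -0.281  0.007] [ 0.427 -0.197  0.036] [189. 195. 197.]
[213, 241, 28, 26, 362] [224. 254.] [0.344 0.333 0.007] [0.413 0.4   0.092] [114. 122. 122.]
[532, 241, 108, 71, 4760] [586. 276.] [ 0.208 -0.748  0.007] [ 0.392 -0.486  0.084] [152. 140. 120.]
[0, 253, 59, 116, 4035] [ 26. 308.] [0.07  0.843 0.007] [0.39  1.019 0.199] [53. 53. 58.]
[320, 337, 57, 63, 829] [339. 365.] [-0.027 -0.025  0.007] [0.166 0.113 0.2  ] [ 94. 103.  91.]
[573, 349, 24, 21, 302] [583. 360.] [ 0.044 -0.607  0.007] [ 0.096 -0.583  0.106] [107. 107. 103.]
```

View pics/top0.png

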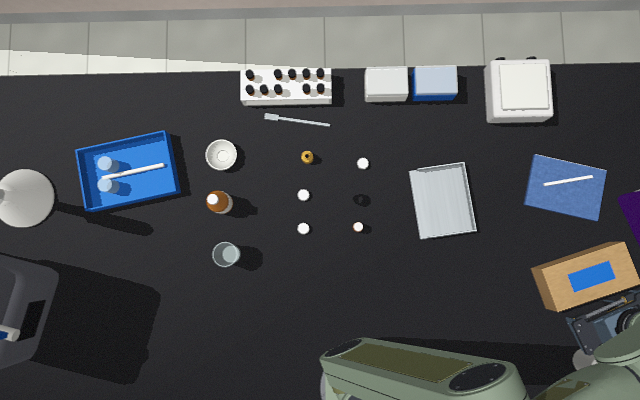

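The top view shows three white caps at about (363,163), (303,194) and (303,228). The brass weight is at (307,157), the vial or stopper at (358,226), and a dark object at (361,199). The tray spans (410..476, 163..238) with its mouth to the left, which is world +y. Next I'll zoom in and fit the tray.

```bash
python3 - <<'E'
from h import *
s=ctrl.snapshot("top"); P=pts(s); im=s["image"]
cv2.imwrite("pics/zoom.png",cv2.resize(im[130:260,280:490,::-1],None,fx=3.8,fy=3.8,interpolation=cv2.INTER_CUBIC))
sub=np.zeros(im.shape[:2],bool); sub[150:250,400:490]=1
K=s["camera_matrix"];T=s["pose"]
def ray(u,v,h):
    d=T[:3,:3]@np.array([(u-K[0,2])/K[0,0],(v-K[1,2])/K[1,1],1]); return (T[:3,3]+d*(h-T[2,3])/d[2])[:2]
m=(im.mean(2)>100)&sub
n,l,t,c=cv2.connectedComponentsWithStats(m.astype(np.uint8)); i=1+t[1:,4].argmax()
cs,_=cv2.findContours((l==i).astype(np.uint8),0,2); 
b=cv2.boxPoints(cv2.minAreaRect(cs[0])); print("tray box px",b.round(1).tolist()); print([ray(*q,0.015).round(3).tolist() for q in b])
for name,r,h in [("c1",(355,155,372,172),.016),("c2",(295,186,312,203),.016),("c3",(295,220,312,237),.016),("vial?",(350,218,368,236),.042),("brass",(298,148,316,168),.03)]:
    w=im[r[1]:r[3],r[0]:r[2]].max(2)>110; v,u=np.nonzero(w); print(name,u.mean()+r[0],v.mean()+r[1],ray(u.mean()+r[0],v.mean()+r[1],h).round(3))
print("dark",ray(361,199,.03).round(3),P[196:203,356:367,2].round(3).tolist()[::3])
save(ctrl.snapshot("side"),"side0")
E
```

```text
tray box px [[408.1000061035156, 169.5], [464.70001220703125, 160.10000610351562], [476.3999938964844, 230.3000030517578], [419.79998779296875, 239.6999969482422]]
[[0.609, -0.148], [0.633, -0.312], [0.43, -0.335], [0.406, -0.173]]
c1 362.35238095238094 163.01904761904763 [ 0.63  -0.016]
c2 302.8141592920354 194.4513274336283 [0.542 0.158]
c3 302.8130841121495 227.99065420560748 [0.446 0.159]
vial? 357.5189873417722 226.29113924050634 [0.446 0.004]
brass 306.55555555555554 156.48148148148147 [0.65  0.145]
dark [ 0.524 -0.008] [[-0.004, 0.0, 0.003, -0.001, -0.004, 0.003, -0.003, -0.002, 0.001, -0.001, -0.001], [0.002, -0.003, -0.004, -0.002, -0.002, 0.001, 0.001, -0.004, -0.004, 0.002, 0.001], [0.002, 0.001, 0.003, 0.003, 0.002, -0.002, -0.001, -0.002, 0.004, 0.003, 0.002]]
```

View pics/zoom.png

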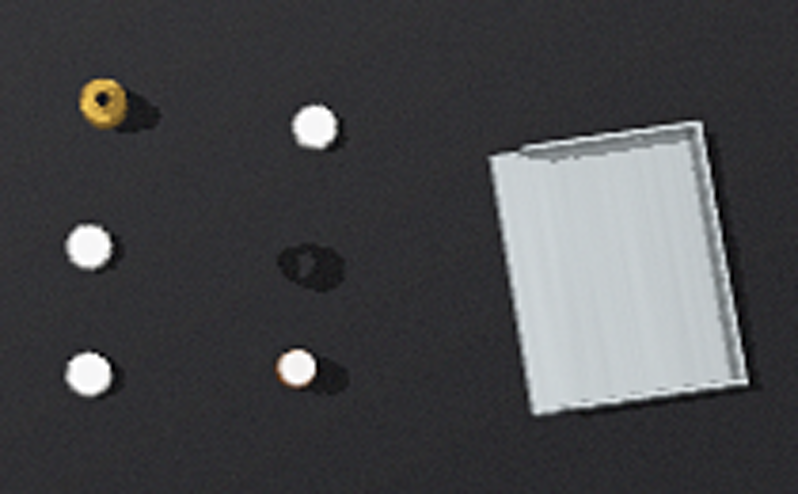

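View pics/side0.png

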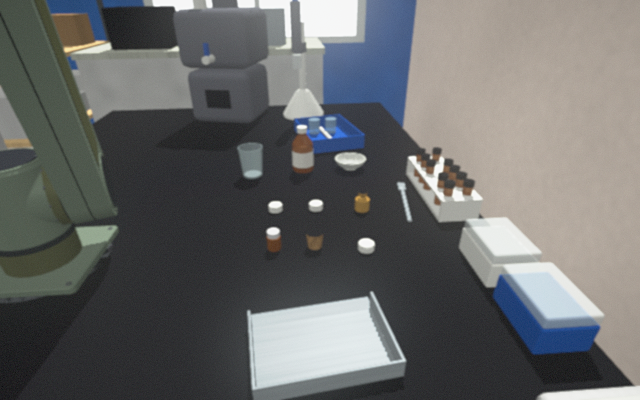

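Layout from the views:

| Item | World position (x, y) |
|---|---|
| Cap A | (0.630, -0.016) |
| Cap B | (0.542, 0.158) |
| Cap C | (0.446, 0.159) |
| Vial | (0.446, 0.004) |
| Stopper (zoom px 303,263) | about (0.526, -0.004) |
| Weight | (0.650, 0.145) |
| Tray origin, yaw about 7.5° | about (0.520, -0.25) |

The side view (vial (273,240), stopper (315,240), tray (320,340)) confirms that the tray mouth faces the caps. I'll nest each cap between two slightly open fingertips and push it towards -y.

jog_arm(steps=[[0.26,[0.53,0.7,0],1],[0.26,[0.53,0.7,0],1],[0.26,[0.53,0.7,0],1],[0.26,[0.53,0.7,0],1],[0.26,[0.53,0.7,0],1],[0.26,[0.53,0.7,0],1],[0.26,[0.53,0.7,0],1],[0.26,[0.53,0.7,0],1]])

```text
time_s: 0.95
position: [0.4296, -0.2509, 0.2309]
ee_rot: [-180.0, -0.0, 77.4]
force: [0.6, -0.6, 0.1]
finger_gap: 0.33
finger_force: 0.0
```

jog_arm(steps=[[0.26,[0.53,0.7,0],1],[0.26,[0.53,0.7,0],0.9],[0.26,[0.53,0.7,-0.2],0],[0.26,[0.53,0.7,-0.3],0],[0.26,[0.53,0.7,-0.4],0],[0.26,[0.53,0.7,-0.4],0],[0.26,[0.53,0.7,-0.4],0],[0.26,[0.53,0.7,-0.3],0]])

```text
time_s: 1.75
position: [0.6411, 0.0291, 0.1292]
ee_rot: [-179.9, 0.0, 90.2]
force: [0.4, -1.1, -0.2]
finger_gap: 0.262
finger_force: 0.0
```

jog_arm(steps=[[0.26,[-0.18,0.12,-0.8],0],[0.26,[0,0,-0.8],0],[0.26,[0,0,-0.5],0],[0.26,[0,-0.3,0],0],[0.26,[0,-0.3,0],0],[0.26,[-0.1,-0.4,0],0],[0.26,[-0.12,-0.4,0],0],[0.26,[-0.12,-0.4,0],0]])

```text
time_s: 2.55
position: [0.6162, -0.0592, 0.0286]
ee_rot: [179.7, 0.0, 90.2]
force: [1.0, -0.6, -0.4]
finger_gap: 0.262
finger_force: 0.0
```

```bash
cat >> h.py <<'E'
R0=np.array([0.520,-0.2495]); a=np.radians(7.5); RT=np.array([[np.cos(a),-np.sin(a)],[np.sin(a),np.cos(a)]])
def caps():
    s=ctrl.snapshot("top"); K=s["camera_matrix"];T=s["pose"]; im=s["image"]
    m=((im.min(2)>215)).astype(np.uint8); m[:110]=0; m[250:]=0; m[:,:270]=0; m[:,480:]=0
    n,l,t,c=cv2.connectedComponentsWithStats(m)
    for i in range(1,n):
        if t[i,4]>25:
            d=T[:3,:3]@np.array([(c[i,0]-K[0,2])/K[0,0],(c[i,1]-K[1,2])/K[1,1],1]); w=(T[:3,3]+d*(.016-T[2,3])/d[2])[:2]
            print(t[i,4],c[i].round(),w.round(3),"tray",((w-R0)@RT).round(3))
    return s
E
python3 -c "
from h import *
s=caps(); cv2.imwrite('pics/a1.png',cv2.resize(s['image'][110:260,270:490,::-1],None,fx=3.6,fy=3.6))"
```

```text
80 [303. 194.] [0.542 0.157] tray [0.075 0.4  ]
78 [303. 228.] [0.446 0.158] tray [-0.02   0.414]
53 [358. 226.] [0.447 0.001] tray [-0.039  0.258]
```

View pics/a1.png

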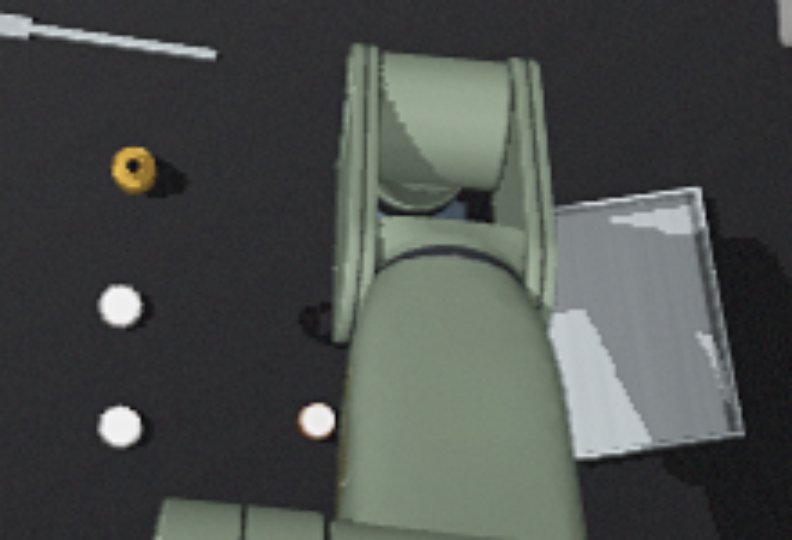

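The arm hides the cap from above, and stopper, vial and the other caps are unmoved. I'll check the nest with the side camera.

```bash
python3 -c "
from h import *
print(ctrl.get_state()['position'])
s=ctrl.snapshot('side'); w=ctrl.snapshot('wrist')
cv2.imwrite('pics/a2.png',np.hstack([cv2.resize(s['image'][180:380,200:450,::-1],(400,320)),cv2.resize(w['image'][:,:,::-1],(400,320))]))"
```

```text
[ 0.61506133 -0.06196365  0.02855681]
```

View pics/a2.png

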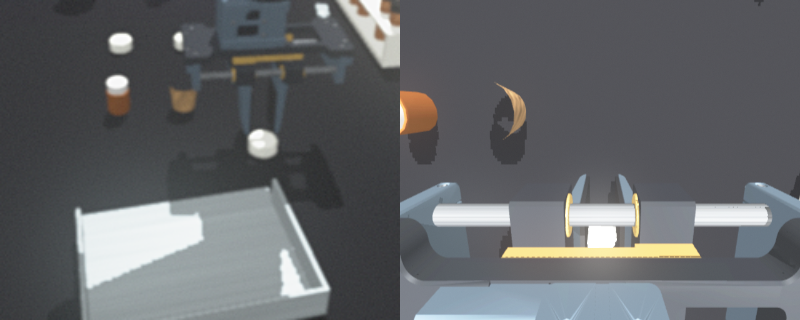

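Cap A is nested between the fingertips (side crop at 262,143, wrist crop at 600,238), clear of the stopper and vial. Next I'll push it in, angling past the end of the tray's side wall.

jog_arm(steps=[[0.26,[-0.18,-0.35,-0.03],0],[0.26,[-0.19,-0.35,-0.03],0],[0.26,[-0.19,-0.35,0],0],[0.26,[-0.19,-0.35,0],0],[0.26,[-0.19,-0.36,0],0],[0.26,[0.03,-0.36,0],0],[0.26,[0.04,-0.36,0],0],[0.26,[0.04,-0.3,0],0]])

```text
time_s: 3.5
position: [0.5748, -0.1971, 0.0237]
ee_rot: [179.9, 0.0, 90.2]
force: [0.4, -0.9, 0.3]
finger_gap: 0.261
finger_force: 0.1
```

jog_arm(steps=[[0.26,[0.02,-0.15,0],0],[0.26,[0,-0.08,0],0],[0.26,[0,0,0],0],[0.26,[0,0.3,0],0],[0.26,[0,0.5,0.4],0],[0.26,[0,0.5,0.8],0],[0.26,[0,0.8,0.6],0],[0.26,[0,1,0],0]])

```text
time_s: 4.3
position: [0.5769, -0.0503, 0.1176]
ee_rot: [179.5, 0.0, 90.2]
force: [0.7, 1.2, -0.2]
finger_gap: 0.261
finger_force: 0.0
```

jog_arm(steps=[[0.26,[-0.08,1,0],0],[0.26,[-0.1,0.99,0],0],[0.26,[-0.1,0.99,0],0],[0.26,[-0.1,0.99,0],0],[0.26,[-0.1,0.99,0],0],[0.26,[-0.1,0.7,0],0],[0.26,[0,0,0],0],[0.26,[0,0,0],0]])

```text
time_s: 5.1
position: [0.544, 0.2323, 0.1127]
ee_rot: [-179.9, 0.0, 90.4]
force: [0.2, 0.2, 1.1]
finger_gap: 0.261
finger_force: 0.0
```

```bash
python3 -c "
from h import *
s=caps(); print(ctrl.get_state()['position']); cv2.imwrite('pics/a3.png',cv2.resize(s['image'][110:260,270:490,::-1],None,fx=3.6,fy=3.6))"
```

```text
83 [438. 181.] [ 0.575 -0.234] tray [0.056 0.009]
[0.54437231 0.2312159  0.11278336]
```

View pics/a3.png

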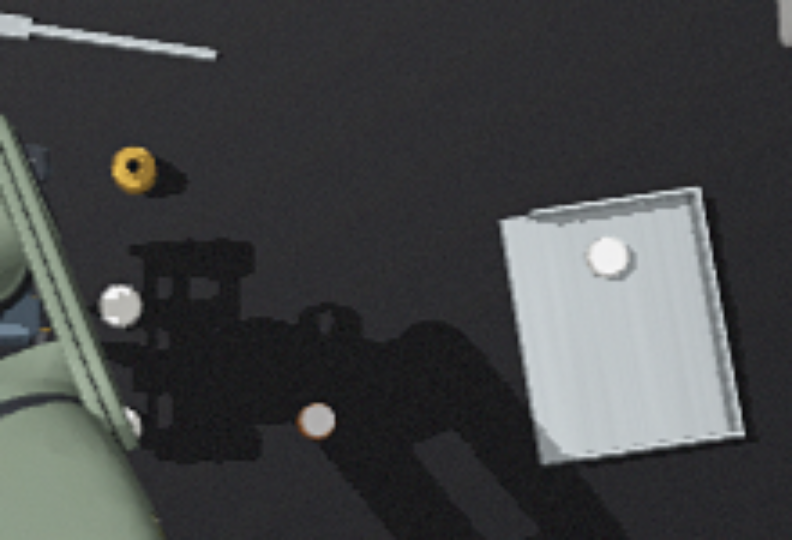

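Cap A is in the tray at about (0.056, 0.009) in the tray frame, zoom px (608,257). The other objects are unmoved. Now cap B, sent round the far side of the stopper.

jog_arm(steps=[[0.26,[0,0,-0.7],0],[0.26,[0,0,-0.7],0],[0.26,[0,0,-0.38],0],[0.26,[0,-0.3,0],0],[0.26,[0,-0.3,0],0],[0.26,[0,-0.3,0],0],[0.26,[0.14,-0.38,0],0],[0.26,[0.14,-0.38,0],0]])

```text
time_s: 5.95
position: [0.5603, 0.1458, 0.0257]
ee_rot: [179.8, -0.0, 90.2]
force: [0.3, 0.2, -0.4]
finger_gap: 0.261
finger_force: 0.0
```

jog_arm(steps=[[0.26,[0.14,-0.38,0],0],[0.26,[0.14,-0.38,0],0],[0.26,[0.14,-0.38,0],0],[0.26,[0.14,-0.38,0],0],[0.26,[0.14,-0.38,0],0],[0.26,[0.14,-0.38,0],0],[0.26,[0,-0.35,0],0],[0.26,[0,-0.35,0],0]])

```text
time_s: 6.75
position: [0.6014, -0.0032, 0.025]
ee_rot: [179.9, 0.0, 90.2]
force: [-0.5, -0.5, 0.4]
finger_gap: 0.261
finger_force: 0.1
```

```bash
python3 -c "
from h import *
s=ctrl.snapshot('side'); w=ctrl.snapshot('wrist')
cv2.imwrite('pics/b1.png',np.hstack([cv2.resize(s['image'][180:380,200:450,::-1],(400,320)),cv2.resize(w['image'][:,:,::-1],(400,320))]))"
```

```text
(no output)
```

View pics/b1.png

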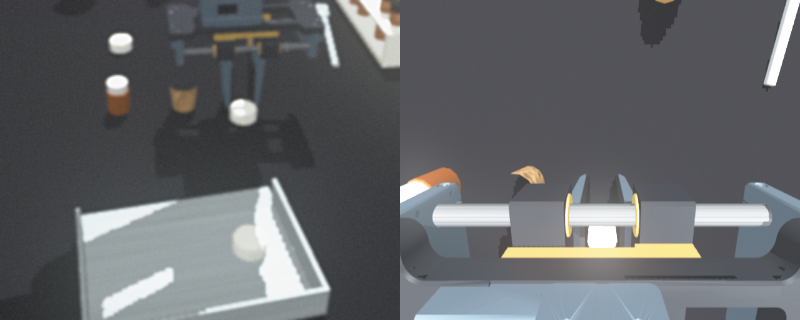

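Cap B is nested (side crop at 243,112) and clear of the stopper. I'll keep pushing it into the tray.

jog_arm(steps=[[0.26,[-0.18,-0.38,0],0],[0.26,[-0.18,-0.38,0],0],[0.26,[-0.18,-0.38,0],0],[0.26,[-0.18,-0.38,0],0],[0.26,[-0.18,-0.38,0],0],[0.26,[-0.18,-0.38,0],0],[0.26,[-0.18,-0.38,0],0],[0.26,[-0.18,-0.38,0],0]])

```text
time_s: 7.65
position: [0.5289, -0.1533, 0.0242]
ee_rot: [180.0, -0.0, 90.3]
force: [-0.5, 0.3, 0.7]
finger_gap: 0.262
finger_force: 0.1
```

jog_arm(steps=[[0.26,[-0.18,-0.38,0],0],[0.26,[0.02,-0.3,0],0],[0.26,[0.02,-0.25,0],0],[0.26,[0,-0.12,0],0],[0.26,[0,-0.05,0],0],[0.26,[0,0.3,0],0],[0.26,[0,0.5,0.4],0],[0.26,[0,0.6,0.8],0]])

```text
time_s: 8.45
position: [0.5199, -0.1357, 0.0818]
ee_rot: [-179.6, -0.2, 90.2]
force: [0.8, -0.3, -0.0]
finger_gap: 0.26
finger_force: 0.0
```

jog_arm(steps=[[0.26,[-0.2,0.9,0.6],0],[0.26,[-0.2,0.97,0],0],[0.26,[-0.2,0.97,0],0],[0.26,[-0.2,0.97,0],0],[0.26,[-0.2,0.97,0],0],[0.26,[-0.2,0.97,0],0],[0.26,[-0.2,0.97,0],0],[0.26,[-0.1,0.5,0],0]])

```text
time_s: 9.25
position: [0.446, 0.223, 0.1113]
ee_rot: [-180.0, -0.1, 90.5]
force: [1.2, -0.5, -0.2]
finger_gap: 0.259
finger_force: 0.0
```

```bash
python3 -c "
from h import *
s=caps(); print(ctrl.get_state()['position'])"
```

```text
82 [438. 180.] [ 0.575 -0.234] tray [0.056 0.009]
84 [440. 198.] [ 0.523 -0.235] tray [0.005 0.014]
53 [358. 226.] [0.447 0.001] tray [-0.039  0.258]
[0.44596418 0.22512068 0.1112745 ]
```

Cap B is in the tray at (0.005, 0.014). Now cap C, going round the near side of the vial.

jog_arm(steps=[[0.26,[0,0,-0.7],0],[0.26,[0,0,-0.7],0],[0.26,[0,0,-0.34],0],[0.26,[0,-0.25,0],0],[0.26,[0,-0.25,0],0],[0.26,[0,-0.3,0],0],[0.26,[-0.15,-0.36,0],0],[0.26,[-0.15,-0.36,0],0]])

```text
time_s: 10.1
position: [0.4339, 0.1413, 0.0255]
ee_rot: [179.8, -0.0, 90.2]
force: [0.4, -0.5, 1.4]
finger_gap: 0.262
finger_force: 0.1
```

jog_arm(steps=[[0.26,[-0.15,-0.36,0],0],[0.26,[-0.15,-0.36,0],0],[0.26,[-0.15,-0.36,0],0],[0.26,[-0.15,-0.36,0],0],[0.26,[-0.15,-0.36,0],0],[0.26,[0,-0.36,0],0],[0.26,[0,-0.36,0],0],[0.26,[0,-0.36,0],0]])

```text
time_s: 10.9
position: [0.3961, -0.0029, 0.0255]
ee_rot: [179.8, 0.0, 90.2]
force: [0.1, 0.2, -0.0]
finger_gap: 0.258
finger_force: 0.0
```

```bash
python3 -c "
from h import *
print(ctrl.get_state()['position'])
s=ctrl.snapshot('side'); w=ctrl.snapshot('wrist')
cv2.imwrite('pics/c1.png',np.hstack([cv2.resize(s['image'][180:380,200:450,::-1],(400,320)),cv2.resize(w['image'][:,:,::-1],(400,320))]))"
```

```text
[ 0.39611039 -0.00294009  0.02552039]
```

View pics/c1.png

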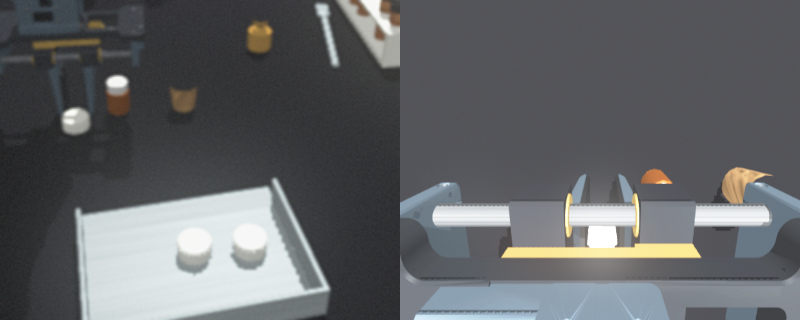

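Cap C is nested (side crop at 75,121) and the vial is clear. I'll go past it, turn and enter the tray.

jog_arm(steps=[[0.26,[0,-0.36,0],0],[0.26,[0,-0.36,0],0],[0.26,[0.12,-0.36,0],0.8],[0.26,[0.2,-0.36,0],0.8],[0.26,[0.21,-0.36,0],0.8],[0.26,[0.21,-0.36,0],0.8],[0.26,[0.21,-0.36,0],0],[0.26,[0.21,-0.36,0],-0.7]])

```text
time_s: 11.8
position: [0.4543, -0.146, 0.0251]
ee_rot: [179.9, 0.0, 107.3]
force: [-0.8, 0.0, 0.1]
finger_gap: 0.259
finger_force: 0.1
```

jog_arm(steps=[[0.26,[0.21,-0.36,0],-0.7],[0.26,[0.06,-0.36,0],-0.7],[0.26,[0.04,-0.3,0],0],[0.26,[0.02,-0.2,0],0],[0.26,[0,-0.1,0],0],[0.26,[0,0,0],0],[0.26,[0,0,0],0],[0.26,[0,0.2,0],0]])

```text
time_s: 12.6
position: [0.4703, -0.2011, 0.0243]
ee_rot: [180.0, 0.0, 97.8]
force: [-0.9, -0.4, -0.0]
finger_gap: 0.26
finger_force: 0.0
```

jog_arm(steps=[[0.26,[0,0.5,0.4],0],[0.26,[0,0.5,0.8],0],[0.26,[0,0.6,0.8],0],[0.26,[0,1,0],0],[0.26,[0,1,0],0],[0.26,[0,1,0],0],[0.26,[0,1,0],0],[0.26,[0,0.5,0],0]])

```text
time_s: 13.4
position: [0.4691, 0.1079, 0.1243]
ee_rot: [180.0, -0.1, 98.0]
force: [0.4, -0.4, -0.1]
finger_gap: 0.264
finger_force: 0.0
```

jog_arm(steps=[[0.26,[0,1,0],0],[0.26,[0,1,0],0],[0.26,[0,0.5,0],0],[0.26,[0,0,0],0],[0.26,[0,0,0],0]])

```text
time_s: 13.9
position: [0.4691, 0.2291, 0.1239]
ee_rot: [-179.9, 0.0, 97.9]
force: [-0.9, -0.2, 0.4]
finger_gap: 0.262
finger_force: 0.0
```

```bash
python3 -c "
from h import *
s=caps(); print(ctrl.get_state()['position'],ctrl.get_state()['time_s']); cv2.imwrite('pics/c3.png',cv2.resize(s['image'][110:260,270:490,::-1],None,fx=3.6,fy=3.6))"
```

```text
82 [438. 180.] [ 0.575 -0.234] tray [0.056 0.009]
84 [440. 198.] [ 0.523 -0.235] tray [0.005 0.014]
81 [441. 216.] [ 0.474 -0.238] tray [-0.044  0.018]
26 [359. 225.] [ 0.452 -0.001] tray [-0.035  0.256]
[0.46934296 0.22830981 0.12397606] 13.95
```

View pics/c3.png

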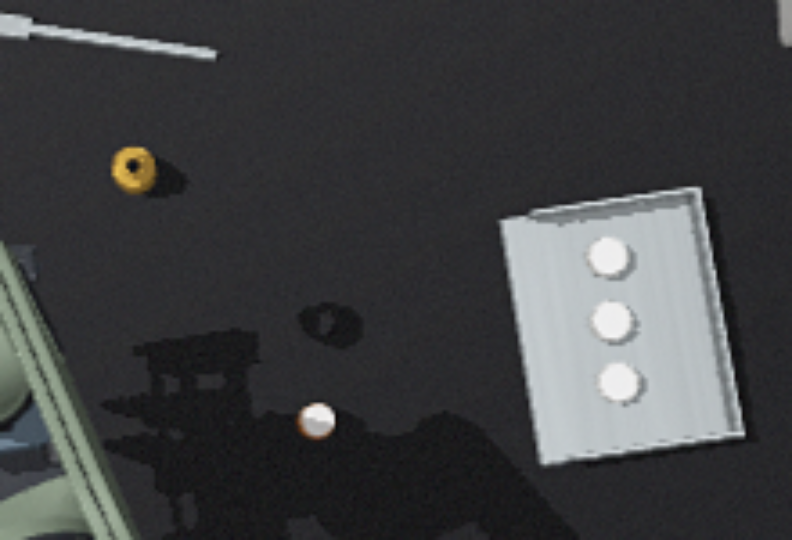

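All three caps lie in the tray, at zoom px (608,257), (612,321) and (620,382). At up to 18 mm towards the mouth they are well under the 52 mm limit. The bystanders in view are unmoved and the arm is clear, so I'll hand the job in.

```bash
python3 -c "
from rig import ctrl
print(ctrl.finish_job())"
```

```text
the job is handed in; nothing more can be done
None
```

All three caps were swept into the tray and the job was handed in at about 14 s of the 72 s limit; the last picture showed the caps well inside the tray and the bystanders in view unmoved, but no verdict came back.

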